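Lock the fixture plate with a quarter-turn T-bolt

ROBOT

A 6-joint arm with a two-finger parallel gripper is mounted at the origin on a cart in front of the work surface, level with it; the furniture and walls round the work are solid. World frame = base frame: x ahead of the robot, y to its left, z up, the work surface at z = 0. Lengths are in mm, angles in degrees, forces in N, time in s.
With the tool pointing down it reaches from about 375 to 825 mm from the base axis. Payload 5.5 kg.
Tool frame: the origin (TCP) lies on the centre line of the jaws, within the pads' length; the fingertips stand 19 mm ahead of it and the grasp point (between the pads) is the TCP; z points along the fingers, y is the direction in which the jaws open and shut (so a half turn about z gives the same grasp; the last joint's range is limited). The gripper opens to 85 mm and grips with 20 to 120 N. Pads are 22 mm wide; open, the fingers measure 114 mm over their backs; the gripper's body (76 mm by 85 mm) begins 54 mm behind the grasp point. The pads swing forward as they close: fully open they stand 13 mm farther back than shut.
Start: joints at [66.52, 17.962, -2.699, 69.339, 0, 90], TCP at [239.052, 550.317, 250.299] pointing down, gripper open.
Joint ranges: [-152.73, 152.73], [-39.44, 99.34], [-58.76, 71.6], [-118.89, 123.64], [-81.53, 83.1], [-180, 180]. Speed limits (degrees/s): [136.94, 136.94, 172.46, 180, 180, 180].

INTERFACE

Orientations are given as [roll, pitch, yaw] about the fixed x, y, z axes, in that order (R = Rz(yaw) Ry(pitch) Rx(roll)).
In Python, from bench import ctrl gives the robot as it stands.
- The arm moves only by the tool jog_arm, never from a script. Its arguments are lists of equal length, an entry for each row: "grip": the finger opening in m, from 0 to 0.0854; "offset": the shift along the world's x, y, z in m, a list of three; "rot": the turn, a rotation vector about the world's x, y, z in degrees, a list of three. A call has 1 to 12 rows; each row shifts and turns the commanded pose from where the row before left it; what a row does not reach is not made up. A row lasts 1/10 s, in which the tool goes at most 50 mm and 8.59 degrees, less where a joint would pass 70% of its speed; a pose out of reach is approached as far as the arm can. A call with a gripper value outside its range is refused whole. The fingers move at their own pace and stop on an object; "grip_force" is the grip in N (left out, the last holds). Time passes only in rows, so rows that do not move let the fingers close. It gives the time, the measured TCP pose, the force and the opening at its end, in the units of the state.
- ctrl.sense(): the state, without advancing time (a new reading comes with each control period).
- ctrl.snapshot(name): name is "scene" or "top" or "wrist"; returns a dict with "img" (480x640x3 uint8, red, green, blue), "range_z" (480x640 float32, mm along the optical axis (not along the pixel's ray), 0 where there is no reading), "camera_matrix" (3x3 intrinsics, pixels), "k1" (the pictures are not rectified: a ray, as slopes to the right and down, at radius r is drawn at 1 + k1 r^2 times it, then the intrinsics apply), "origin" and "attitude" of the camera in the world; the wrist camera has in their place "mount" (4x4, takes a point from camera to tool coordinates, whose origin is the TCP and whose axes are the flange's). Camera axes: x right, y up, looking along -z (the intrinsics and any distortion apply to the point x, -y, -z); pixel columns grow to the right and rows downward; lengths in mm; the calibration is good to about 2 mm. A picture is of the moment at which its call begins: read the wrist's pose just before it.
- ctrl.finish_job(): hands the job in, once; it reports no verdict.
The state is a dict: "time_s": time; "joint_pos": joint angles; "joint_velocities": joint speeds; "effort": joint torques, N m; "eef_pos": TCP position; "ee_rot": TCP orientation; "contact_force": force on the tool from outside, world axes, zero at the start; "moment": the same for the moment, N m; "gripper_width": finger opening in mm.
Only numpy, scipy, OpenCV 4.12 (cv2) and the standard library are available. Lean on these libraries where they do the work, as an engineer would, in place of code of your own. Each camera call takes 0.05 s, during which the arm holds its last target. There are 200 camera calls.

TASK

Lock the slotted fixture plate with the red T-bolt: pass its head lengthwise down through the slot until the collar sits on the plate, then turn it a quarter turn, either way, so that the head lies square across beneath the slot, and let go. The blue T-bolt has too long a head; leave it standing where it is.

Things in the scene. Friction and masses are not known exactly. Their poses are not given: they have to be found in the camera images.
- t_bolt_red: Loose T-bolt with red wing grip, upright on its head on the bench, 80 mm tall, about 0.16 kg. Origin: centre of the head's underside; z up the bolt, x along the head. From below (z in mm): steel head 46 (x) x 18 (y), 0-12; neck dia. 14, 12-26; collar dia. 48, 26-31; red hub dia. 18, 31-45; red wing 44 (x) x 14 (y), 44-80, parallel to the head. Grip the wing across its 14 mm (along y).
- t_bolt_blue: A T-bolt of the same make with a blue wing grip and a head 70 mm long (x), too long for the slot; it stands upright on the bench near the red one. Origin and axes as for the red one. Not to be used.
- fixture_base: Fixture fixed to the bench: bright plate on a dark hollow base, 110 (x) x 96 (y) x 40 mm high. Origin: centre of underside; z up. Slot in mid top: 58 mm along x, 30 mm along y. Plate z = 30-40 mm; below it a 76 x 76 mm hollow down to z = 4. Seated on its collar, a bolt's origin is at z = 14 here, with 4 mm of play under the plate. Two red lines beside the slot show the locked wing's direction (y).
Not all that is in view belongs to the job. What is shaped like the t_bolt_red but orange or pink is not meant.

How it is judged (in metres and radians):
On the way:
1. the red T-bolt's head has passed lengthwise through the slot and its collar is down at the plate (z of t_bolt_red in the frame of fixture_base below 0.0185 m and horizontal distance between t_bolt_red and fixture_base below 0.015 m and angle between the x axis of t_bolt_red and the x axis of fixture_base, either way round below 0.5 rad), for 0.1 s.
At the end, for the whole second after the job is handed in: The red T-bolt stands upright (within 8 degrees) and at rest in the slot, its axis within 15 mm of the slot's centre, its collar down on the plate (within 3.5 mm), its head across the slot under the plate (within 20 degrees of square); the blue T-bolt still stands within 30 mm of where it was (z of t_bolt_red in the frame of fixture_base between 0.009 and 0.0175 m and horizontal distance between t_bolt_red and fixture_base below 0.015 m and angle between the x axis of t_bolt_red and the y axis of fixture_base, either way round below 0.35 rad and angle between t_bolt_red's own z axis and vertical below 0.15 rad and linear speed of t_bolt_red below 0.02 m/s and angle between t_bolt_blue's own z axis and vertical below 0.3 rad and distance of t_bolt_blue from where it was at the start of the episode below 0.03 m); the robot touches nothing.
It fails at once if the blue T-bolt is moved more than 30 mm or tipped over (distance of t_bolt_blue from where it was at the start of the episode above 0.03 m or angle between t_bolt_blue's own z axis and vertical above 0.5 rad).
It also fails if it takes over 35 s, if anything falls off the work surface, if the arm or the gripper's body presses on something with over 40 N, if the wrist force passes 120 N, or if a joint passes its speed limit or range.

## Working session

There is one attempt and no reset: what is moved stays moved. The work goes in short steps, Python scripts to look and compute and a tool call to move; the robot and the scene stay as the last step left them, time stands still between calls to the robot, and variables do not carry over. Pictures are saved under pics/ and viewed, about 8 in all and at most 12, crops included, and the job is handed in when it is done.

Besides the shell and the picture viewer there is one more tool, called after "Call:" in YAML: its name, and indented under it one key for each argument. jog_arm: Moves the arm, as the interface text tells. Its arguments: {"type":"object","properties":{"grip":{"type":"array"},"offset":{"type":"array"},"rot":{"type":"array"},"grip_force":{"type":"number"}},"required":["grip","offset","rot"]}

```bash
mkdir -p pics; cat > h.py <<'E'
import numpy as np, cv2, pickle
from scipy.spatial.transform import Rotation as R
from bench import ctrl
def snap(n,tag):
    st=ctrl.sense(); s=ctrl.snapshot(n); s['st']=st
    pickle.dump(s,open(f'pics/{tag}.pkl','wb')); cv2.imwrite(f'pics/{tag}.png',s['img'][:,:,::-1]); return s
def pose(s):
    if 'mount' in s:
        T=np.eye(4); T[:3,:3]=R.from_euler('xyz',s['st']['ee_rot'],degrees=True).as_matrix(); T[:3,3]=s['st']['eef_pos']
        return T@np.array(s['mount'])
    T=np.eye(4); a=np.array(s['attitude'],float)
    T[:3,:3]=a if a.shape==(3,3) else R.from_euler('xyz',a,degrees=True).as_matrix()
    T[:3,3]=s['origin']; return T
def ray(s,u,v):
    K=np.array(s['camera_matrix'],float)
    p=cv2.undistortPoints(np.array([[[u,v]]],float),K,np.array([s['k1'],0,0,0,0],float))[0,0]
    return np.array([p[0],-p[1],-1.])
def onz(s,u,v,z):
    T=pose(s); d=T[:3,:3]@ray(s,u,v); o=T[:3,3]; return o+d*(z-o[2])/d[2]
def dep(s,u,v):
    T=pose(s); return T[:3,:3]@(ray(s,u,v)*s['range_z'][int(v),int(u)])+T[:3,3]
E
python3 - <<'E'
from h import *
a=snap('top','top1'); b=snap('scene','sc1')
print({k:a[k] for k in a if k not in('img','range_z')}); print(b['origin'],b['attitude'])
E
```

```text
{'camera_matrix': array([[450.51837369,   0.        , 329.1359183 ],
       [  0.        , 450.51837369, 238.46049979],
       [  0.        ,   0.        ,   1.        ]]), 'k1': -0.0810715749606935, 'origin': array([377.72390944, 263.70236404, 892.00413546]), 'attitude': array([  6.9851224 ,  -0.23878583, -90.24307855]), 'st': {'time_s': 0.0, 'joint_pos': array([ 6.65198709e+01,  1.80051477e+01, -2.75310455e+00,  6.93394656e+01,
        2.97240055e-04,  9.00000183e+01]), 'joint_velocities': array([ 0.02256178,  0.01956746, -0.04916743,  0.03226466,  0.07514393,
        0.10202158]), 'effort': array([ 5.09818401e-04, -5.39591968e+01,  3.39747190e+01,  1.89447409e-02,
        1.86200118e-04,  1.34698755e-05]), 'eef_pos': array([238.84445809, 549.83009127, 249.43312124]), 'ee_rot': array([-1.79902282e+02, -2.97208422e-04,  1.56519852e+02]), 'contact_force': array([ 1.42645711, -0.65637808, -0.562907  ]), 'moment': array([-0.01914728, -0.01157583,  0.01731478]), 'gripper_width': 85.62012278117588}}
[-194.38113385  617.17667616  398.86227281] [  64.47471246   -1.41660145 -116.59209782]
```

View pics/top1.png

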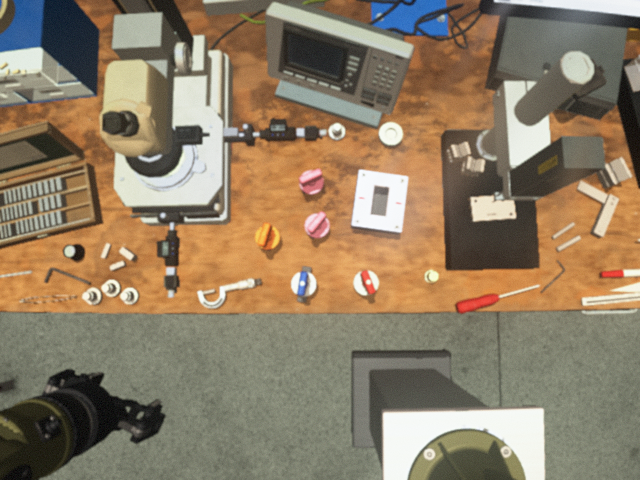

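View pics/sc1.png

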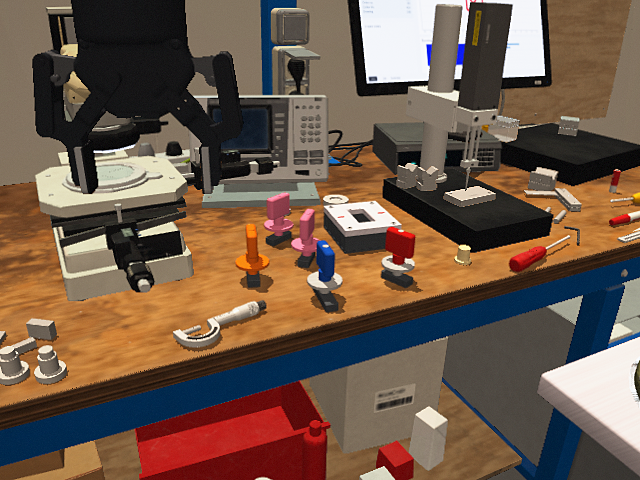

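The top view shows the red bolt at about (366,283), the blue one at (303,284) and the fixture at (380,201). I'll enlarge that area.

```bash
python3 - <<'E'
import cv2
i=cv2.imread('pics/top1.png')[160:310,280:420]
cv2.imwrite('pics/c1.png',cv2.resize(i,None,fx=4,fy=4,interpolation=cv2.INTER_CUBIC))
E
```

```text
(no output)
```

View pics/c1.png

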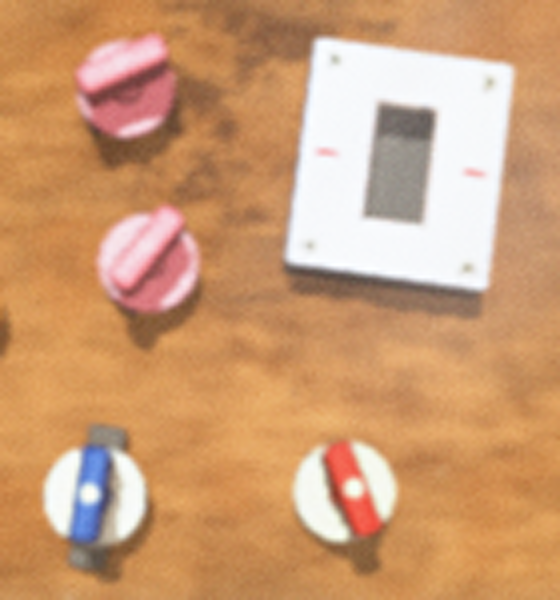

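The crop shows the fixture's plate corners at (316,38), (513,65), (488,290) and (286,262). The red wing's ends are at about (335,443) and (371,532), and its collar centre is at (345,491).

```bash
python3 - <<'E'
from h import *
s=pickle.load(open('pics/top1.pkl','rb'))
f=lambda c,z:onz(s,280+c[0]/4-.4,160+c[1]/4-.4,z)
C=np.array([f(c,40) for c in [(316,38),(513,65),(488,290),(286,262)]]); print('plate',C.mean(0))
e=(C[0]+C[1]-C[2]-C[3])/2; g=(C[1]+C[2]-C[0]-C[3])/2; ang=lambda v:np.degrees(np.arctan2(v[1],v[0])); print(np.linalg.norm(e),np.linalg.norm(g),ang(e),ang(g)+90)
C=np.array([f(c,40) for c in [(380,102),(435,108),(422,222),(364,215)]]); print('slot',C.mean(0))
w=[f(c,80) for c in [(335,443),(371,532)]]; print('wing',(w[0]+w[1])/2,ang(w[0]-w[1]),np.linalg.norm(w[0]-w[1]))
print('collar',f((345,491),31),'blue',f((90,493),80), f((95,497),31))
print(ctrl.snapshot('wrist')['mount'])
E
```

```text
plate [555.96664565 161.54180434  40.        ]
111.47330232624671 97.22852320606357 -7.969706749184534 -8.098405540717721
slot [556.55612274 161.87047374  40.        ]
wing [399.06814407 190.63766865  80.        ] 21.4051145235284 42.946581090547326
collar [398.66699435 190.05230654  31.        ] blue [397.07346664 308.78490555  80.        ] [396.33550255 309.12120663  31.        ]
[[ 3.94700812e-04  9.48508935e-01  3.16750130e-01  8.02084383e+01]
 [ 9.99999871e-01 -4.75663026e-04  1.78278914e-04 -1.70602379e-01]
 [ 3.19765468e-04  3.16750019e-01 -9.48509000e-01 -1.23253392e+02]
 [ 0.00000000e+00  0.00000000e+00  0.00000000e+00  1.00000000e+00]]
```

Call:
jog_arm:
  grip: [0.085,0.085,0.085,0.085,0.085,0.085,0.085,0.085,0.085,0.085,0.085]
  offset:
    - [0.016,-0.036,-0.004]
    - [0.016,-0.036,-0.004]
    - [0.016,-0.036,-0.004]
    - [0.016,-0.036,-0.004]
    - [0.016,-0.036,-0.004]
    - [0.016,-0.036,-0.004]
    - [0.016,-0.036,-0.004]
    - [0.016,-0.036,-0.004]
    - [0.016,-0.036,-0.004]
    - [0.016,-0.036,-0.004]
    - [0,0,0]
  rot:
    - [0,0,4.5]
    - [0,0,4.5]
    - [0,0,4.5]
    - [0,0,4.5]
    - [0,0,4.5]
    - [0,0,4.5]
    - [0,0,4.5]
    - [0,0,4.5]
    - [0,0,4.5]
    - [0,0,4.5]
    - [0,0,0]

```text
time_s: 1.25
eef_pos: [399.8, 186.7, 209.7]
ee_rot: [-179.9, -0.1, -158.7]
contact_force: [-0.9, 1.0, 0.5]
gripper_width: 84.8
```

```bash
python3 - <<'E'
from h import *
s=snap('wrist','w1'); print({k:np.round(s['st'][k],1) for k in ('time_s','joint_pos','eef_pos','ee_rot','contact_force')})
E
```

```text
{'time_s': np.float64(1.2), 'joint_pos': array([ 25.1,   2.2, -27.1,  60.7,  -0.1,   3.8]), 'eef_pos': array([399.8, 186.7, 209.7]), 'ee_rot': array([-1.799e+02, -1.000e-01, -1.587e+02]), 'contact_force': array([-0.9,  1. ,  0.5])}
```

View pics/w1.png

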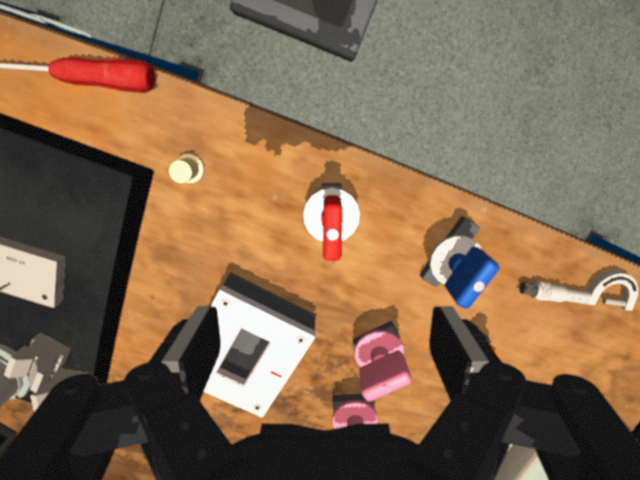

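The wrist view shows the red wing lined up with the tool, with its top dot at (333,235). I'll measure the wing and plate from the depth image.

```bash
cat >> h.py <<'E'
def cloud(s,x0,x1,y0,y1):
    v,u=np.mgrid[y0:y1,x0:x1]; K=np.array(s['camera_matrix'],float)
    p=cv2.undistortPoints(np.stack([u,v],-1).reshape(-1,1,2).astype(float),K,np.array([s['k1'],0,0,0,0],float))[:,0]
    d=s['range_z'][y0:y1,x0:x1].reshape(-1,1); T=pose(s)
    return (np.c_[p[:,0],-p[:,1],-np.ones(len(p))]*d)@T[:3,:3].T+T[:3,3], s['img'][y0:y1,x0:x1].reshape(-1,3).astype(int), d[:,0]>0
def rect(P): return cv2.minAreaRect(P[:,:2].astype(np.float32))
E
python3 - <<'E'
from h import *
s=pickle.load(open('pics/w1.pkl','rb'))
P,c,ok=cloud(s,300,365,180,275)
red=ok&(c[:,0]>120)&(c[:,1]<80)
print('zmax',np.percentile(P[red,2],[50,90,98]))
t=ok&(P[:,2]>75)&(P[:,2]<85); print(t.sum(),rect(P[t]),P[t].mean(0))
print('dot',onz(s,333,235,80))
col=ok&(P[:,2]>27)&(P[:,2]<35)&(c.min(1)>150); print('collar',cv2.minEnclosingCircle(P[col][:,:2].astype(np.float32)))
P,c,ok=cloud(s,200,320,270,415)
t=ok&(P[:,2]>36)&(P[:,2]<44)&(c.min(1)>150); print('plate z',np.median(P[t,2]),rect(P[t]))
s=pickle.load(open('pics/top1.pkl','rb'))
P,c,ok=cloud(s,345,415,165,240)
t=ok&(P[:,2]>34)&(P[:,2]<46)&(c.min(1)>130); print('top plate',np.median(P[t,2]),rect(P[t]))
E
```

```text
zmax [79.10273064 80.19360776 80.74380727]
1069 ((399.884765625, 191.38067626953125), (42.937435150146484, 13.5269775390625), 21.218137741088867) [399.1076379  190.75469507  78.95948221]
dot [400.95228865 192.22790731  80.        ]
collar ((400.5173034667969, 191.26046752929688), 23.84760856628418)
plate z 39.66295182703692 ((557.9788818359375, 163.69178771972656), (95.88139343261719, 112.62220001220703), 82.367919921875)
top plate 41.173087428150666 ((556.06103515625, 161.90139770507812), (94.78826904296875, 111.25397491455078), 81.59664916992188)
```

Call:
jog_arm:
  grip: [0.06,0.06,0.06,0.06,0.06]
  offset:
    - [0,0,-0.03]
    - [0,0,-0.03]
    - [0,0,-0.02]
    - [0,0,0]
    - [0,0,0]
  rot:
    - [0,0,0]
    - [0,0,0]
    - [0,0,0]
    - [0,0,0]
    - [0,0,0]

```text
time_s: 1.8
eef_pos: [398.7, 191.1, 130.6]
ee_rot: [180.0, -0.0, -158.4]
contact_force: [1.3, 0.6, 0.9]
gripper_width: 59.8
```

```bash
python3 - <<'E'
from h import *
s=snap('wrist','w2'); print(s['st']['eef_pos'],s['st']['ee_rot'],s['st']['gripper_width'],s['st']['time_s'])
P,c,ok=cloud(s,200,460,100,470)
t=ok&(P[:,2]>72)&(P[:,2]<86)&(c[:,0]>110)&(c[:,1]<90)&(c[:,2]<90); print(t.sum(),rect(P[t]),np.median(P[t,2]))
E
```

```text
[398.68784603 191.09119415 130.58786   ] [ 1.79990544e+02 -3.56655203e-02 -1.58427299e+02] 59.80514850652922 1.8
1673 ((399.7529602050781, 191.0963592529297), (42.7780647277832, 13.328922271728516), 21.043312072753906) 79.09738987125166
```

Call:
jog_arm:
  grip: [0.06,0.06,0.06,0.06,0.04,0.0,0.0,0.0,0.0,0.0]
  offset:
    - [0.001,0,-0.025]
    - [0,0,-0.025]
    - [0,0,-0.014]
    - [0,0,0]
    - [0,0,0]
    - [0,0,0]
    - [0,0,0]
    - [0,0,0]
    - [0,0,0]
    - [0,0,0]
  rot:
    - [0,0,-0.3]
    - [0,0,0]
    - [0,0,0]
    - [0,0,0]
    - [0,0,0]
    - [0,0,0]
    - [0,0,0]
    - [0,0,0]
    - [0,0,0]
    - [0,0,0]
  grip_force: 70

```text
time_s: 2.85
eef_pos: [401.1, 190.7, 67.5]
ee_rot: [180.0, 0.1, -158.8]
contact_force: [-0.8, -0.4, 7.5]
gripper_width: 13.0
```

Call:
jog_arm:
  grip: [0.0,0.0,0.0,0.0,0.0]
  offset:
    - [0,0,0.01]
    - [0,0,0.03]
    - [0,0,0.035]
    - [0,0,0]
    - [0,0,0]
  rot:
    - [0,0,0]
    - [0,0,0]
    - [0,0,0]
    - [0,0,0]
    - [0,0,0]

```text
time_s: 3.35
eef_pos: [400.7, 190.6, 142.3]
ee_rot: [180.0, 0.1, -158.8]
contact_force: [0.5, 0.9, -2.4]
gripper_width: 13.1
```

Call:
jog_arm:
  grip: [0,0,0,0,0,0,0,0]
  offset:
    - [0.026,-0.0047,0]
    - [0.026,-0.0047,0]
    - [0.026,-0.0047,0]
    - [0.026,-0.0047,0]
    - [0.026,-0.0047,0]
    - [0.026,-0.0047,0]
    - [0,0,0]
    - [0,0,0]
  rot:
    - [0,0,-4.9]
    - [0,0,-4.9]
    - [0,0,-4.9]
    - [0,0,-4.9]
    - [0,0,-4.9]
    - [0,0,-4.9]
    - [0,0,0]
    - [0,0,0]

```text
time_s: 4.15
eef_pos: [554.9, 161.6, 139.6]
ee_rot: [-179.9, -0.2, 171.8]
contact_force: [-1.1, 0.1, -1.1]
gripper_width: 13.1
```

```bash
python3 - <<'E'
from h import *
s=snap('wrist','w3'); print(s['st']['eef_pos'],s['st']['ee_rot'],s['st']['gripper_width'],s['st']['time_s'])
P,c,ok=cloud(s,100,540,0,480)
t=ok&(P[:,2]>37)&(P[:,2]<43)&(c.min(1)>140); print(t.sum(),rect(P[t]),np.median(P[t,2]))
a=snap('top','t3');
P,c,ok=cloud(a,345,415,165,240)
t=ok&(P[:,2]>140)&(P[:,2]<165)&(c[:,0]>100)&(c[:,1]<80);print(t.sum())
E
```

```text
[554.92155499 161.63939933 139.6146848 ] [-179.93491914   -0.18134676  171.83532233] 13.119226221447606 4.15
15127 ((557.875732421875, 163.03822326660156), (97.23262023925781, 111.30001831054688), 81.6397933959961) 39.65884762274908
62
```

View pics/w3.png

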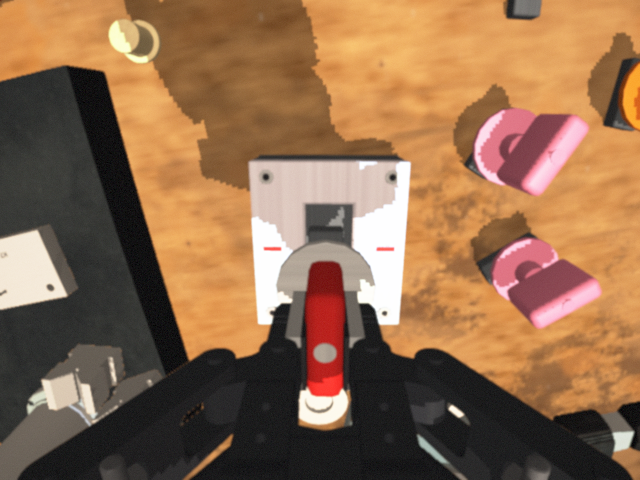

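The picture shows the wing lengthwise over the slot. The collar spans columns 277–373, and the red lines are at (273,249) and (385,249).

```bash
python3 - <<'E'
from h import *
s=pickle.load(open('pics/w3.pkl','rb')); T=pose(s)
a,b=onz(s,273,249,40),onz(s,385,249,40); print('lines mid',(a+b)/2,np.degrees(np.arctan2(*(a-b)[1::-1]))-90)
C=[onz(s,*p,40) for p in [(249,160),(410,160),(401,323),(259,324)]]; print('corners',np.mean(C,0))
P,c,ok=cloud(s,100,540,180,480)
zc=[dep(s,u,265)[2] for u in (290,300,350,360)]; print('collar z',zc)
t=ok&(P[:,2]>95)&(P[:,2]<110)&(c.max(1)-c.min(1)<50); Q=P[t]
R0=R.from_euler('xyz',s['st']['ee_rot'],degrees=True).as_matrix(); L=(Q-s['st']['eef_pos'])@R0
L=L[L[:,0]>5]; print(len(L),L.min(0),L.max(0))
print('collar edge L',[ (onz(s,u,v,103)-s['st']['eef_pos'])@R0 for u,v in((277,287),(373,287),(325,240))])
t=ok&(P[:,2]>144)&(P[:,2]<158)&(c[:,0]>110)&(c[:,1]<70); print('wing top',rect(P[t]),np.median(P[t,2]))
E
```

```text
lines mid [557.98380236 163.37801841  40.        ] -188.11266907999124
corners [557.25016902 163.98101439  40.        ]
collar z [np.float64(103.12053860469615), np.float64(103.46249935731504), np.float64(102.2534869717538), np.float64(102.23108947306011)]
2366 [  5.00412212 -23.02737932  34.10386973] [24.10766807 22.3354421  41.52779305]
collar edge L [array([  1.19357831, -23.10492392,  36.64491395]), array([ 1.24531759, 22.45359693, 36.59332889]), array([24.80615078, -0.33830445, 36.6937903 ])]
wing top ((553.6423950195312, 161.38519287109375), (13.264015197753906, 42.134796142578125), 81.53926849365234) 151.22680973636375
```

Call:
jog_arm:
  grip: [0,0,0,0,0,0,0,0]
  offset:
    - [0.0038,0.0019,0]
    - [0,0,-0.012]
    - [0,0,-0.012]
    - [0,0,-0.012]
    - [0,0,-0.012]
    - [0,0,-0.005]
    - [0,0,0]
    - [0,0,0]
  rot:
    - [0,0,0.1]
    - [0,0,0]
    - [0,0,0]
    - [0,0,0]
    - [0,0,0]
    - [0,0,0]
    - [0,0,0]
    - [0,0,0]

```text
time_s: 5.05
eef_pos: [560.0, 164.0, 88.3]
ee_rot: [-180.0, 0.0, 171.9]
contact_force: [0.4, 0.2, -0.8]
gripper_width: 13.0
```

```bash
python3 - <<'E'
from h import *
s=snap('wrist','w4'); print(s['st']['eef_pos'],s['st']['contact_force'])
P,c,ok=cloud(s,100,540,0,480)
t=ok&(P[:,2]>37)&(P[:,2]<43)&(c.min(1)>140); print(rect(P[t]),np.median(P[t,2]))
print('collar z',[dep(s,u,265)[2] for u in (290,300,350,360)])
t=ok&(P[:,2]>84)&(P[:,2]<110)&(c[:,0]>110)&(c[:,1]<70); print('wing top',rect(P[t]),np.median(P[t,2]))
E
```

```text
[559.96046376 164.0208022   88.32958388] [ 0.35708115  0.24153507 -0.83046243]
((555.0152587890625, 163.6646270751953), (96.8495864868164, 105.28433990478516), 81.70684051513672) 39.66820452217112
collar z [np.float64(51.135454324502206), np.float64(51.39249131533845), np.float64(51.24795325464075), np.float64(51.23332872917922)]
wing top ((559.064453125, 163.68734741210938), (13.286876678466797, 43.32501220703125), 81.73851776123047) 99.80197118606154
```

Call:
jog_arm:
  grip: [0,0,0,0,0,0]
  offset:
    - [-0.001,0,-0.002]
    - [0,0,-0.002]
    - [0,0,-0.001]
    - [0,0,-0.0005]
    - [0,0,0]
    - [0,0,0]
  rot:
    - [0,0,0]
    - [0,0,0]
    - [0,0,0]
    - [0,0,0]
    - [0,0,0]
    - [0,0,0]

```text
time_s: 5.7
eef_pos: [558.9, 164.0, 82.9]
ee_rot: [180.0, 0.0, 171.9]
contact_force: [-0.4, 0.2, -1.1]
gripper_width: 13.2
```

Call:
jog_arm:
  grip: [0,0,0,0,0,0,0,0,0,0,0,0]
  offset:
    - [0,0,0]
    - [0,0,0]
    - [0,0,0]
    - [0,0,0]
    - [0,0,0]
    - [0,0,0]
    - [0,0,0]
    - [0,0,0]
    - [0,0,0]
    - [0,0,0]
    - [0,0,0]
    - [0,0,0]
  rot:
    - [0,0,8.2]
    - [0,0,8.2]
    - [0,0,8.2]
    - [0,0,8.2]
    - [0,0,8.2]
    - [0,0,8.2]
    - [0,0,8.2]
    - [0,0,8.2]
    - [0,0,8.2]
    - [0,0,8.2]
    - [0,0,8]
    - [0,0,0]

```text
time_s: 6.9
eef_pos: [558.9, 164.0, 82.9]
ee_rot: [-180.0, 0.0, -98.1]
contact_force: [-0.0, 1.1, -0.8]
gripper_width: 13.2
```

Call:
jog_arm:
  grip: [0,0,0]
  offset:
    - [0,0,-0.0005]
    - [0,0,0]
    - [0,0,0]
  rot:
    - [0,0,0]
    - [0,0,0]
    - [0,0,0]

```text
time_s: 7.2
eef_pos: [558.8, 164.0, 82.3]
ee_rot: [180.0, -0.0, -98.2]
contact_force: [-0.2, -0.5, -1.8]
gripper_width: 13.0
```

```bash
python3 - <<'E'
from h import *
s=snap('wrist','w5'); print(s['st']['eef_pos'],s['st']['ee_rot'],s['st']['contact_force'],s['st']['moment'])
P,c,ok=cloud(s,100,540,0,480)
t=ok&(P[:,2]>84)&(P[:,2]<110)&(c[:,0]>110)&(c[:,1]<70); print('wing top',rect(P[t]),np.median(P[t,2]))
t=ok&(P[:,2]>42.5)&(P[:,2]<48)&(c.min(1)>100);print('collar',np.median(P[t,2]))
E
```

```text
[558.82471783 164.00437587  82.2837868 ] [ 1.79997738e+02 -1.56161956e-03 -9.81596317e+01] [-0.15793839 -0.48421191 -1.77651457] [ 0.05239947  0.01549162 -0.01968215]
wing top ((559.740966796875, 162.213623046875), (43.259254455566406, 12.91993236541748), 81.45431518554688) 93.94259963345884
collar 45.35027404653175
```

View pics/w5.png

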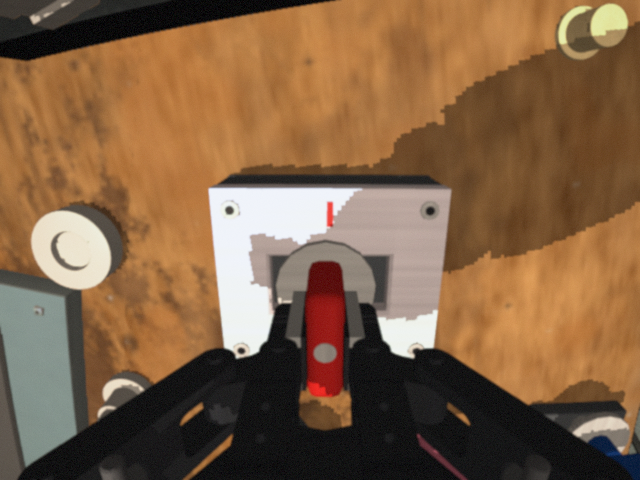

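The bolt is turned across the slot, with the wing in line with the red mark at (330,214) and the collar almost on the plate. I'll release it and retreat.

Call:
jog_arm:
  grip: [0.0,0.02,0.03,0.04,0.04,0.04,0.04,0.04,0.04,0.04,0.04,0.04]
  offset:
    - [0,0,-0.0003]
    - [0,0,0]
    - [0,0,0]
    - [0,0,0]
    - [0,0,0]
    - [0,0,0.02]
    - [0,0,0.03]
    - [0,0,0.04]
    - [0,0,0.03]
    - [0,0,0]
    - [0,0,0]
    - [0,0,0]
  rot:
    - [0,0,0]
    - [0,0,0]
    - [0,0,0]
    - [0,0,0]
    - [0,0,0]
    - [0,0,0]
    - [0,0,0]
    - [0,0,0]
    - [0,0,0]
    - [0,0,0]
    - [0,0,0]
    - [0,0,0]

```text
time_s: 8.45
eef_pos: [558.1, 163.8, 200.7]
ee_rot: [179.9, -0.0, -98.1]
contact_force: [0.3, 0.4, -0.6]
gripper_width: 39.9
```

```bash
python3 - <<'E'
from h import *
s=snap('wrist','w6'); print(s['st']['eef_pos'],s['st']['contact_force'],s['st']['time_s'])
P,c,ok=cloud(s,100,540,0,480)
t=ok&(P[:,2]>88)&(P[:,2]<100)&(c[:,0]>110)&(c[:,1]<70); print('wing top',rect(P[t]),np.median(P[t,2]))
t=ok&(P[:,2]>37)&(P[:,2]<42)&(c.min(1)>140); print('plate',rect(P[t]),np.median(P[t,2]))
t=ok&(P[:,2]>43)&(P[:,2]<48)&(c.min(1)>100)&(np.hypot(*(P[:,:2]-[559,163]).T)<40);print('collar',np.median(P[t,2]),cv2.minEnclosingCircle(P[t][:,:2].astype(np.float32)))
E
```

```text
[558.0539604  163.7950205  200.73699315] [ 0.34572606  0.4488755  -0.55569998] 8.45
wing top ((559.6234741210938, 161.12905883789062), (41.20806121826172, 13.113360404968262), 82.07408905029297) 93.17224143366275
plate ((603.2130126953125, 136.17721557617188), (130.03054809570312, 242.40478515625), 59.213138580322266) 39.58696033211183
collar 44.556776108660614 ((560.1096801757812, 162.05743408203125), 23.98368263244629)
```

View pics/w6.png

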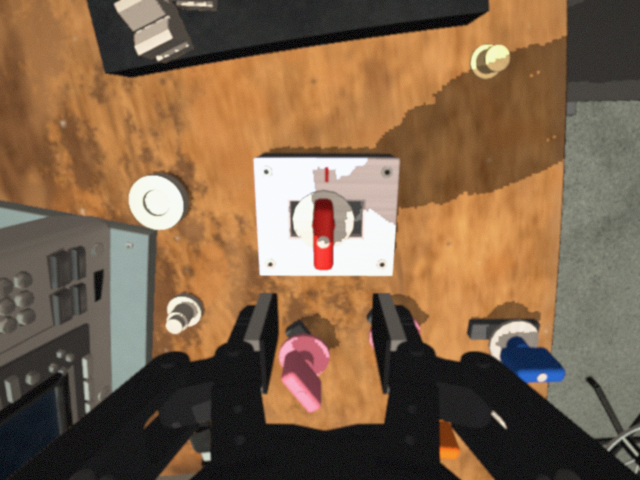

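The bolt stands seated and square across the slot. The collar top is at 44.6 mm and the wing is at 82°, where the plate's y axis is also about 82°. It is centred within about 3 mm, and the blue bolt is still standing. I'm handing the job in.

```bash
python3 -c "
from bench import ctrl
print(ctrl.finish_job())"
```

```text
the job is handed in; nothing more can be done
None
```

The fixture plate is locked with the red T-bolt, and the job is handed in at about 8.5 s of the 35 s allowed. The interface gives no verdict. I gripped the wing, passed the head lengthwise down through the slot, turned it 90°, let go and raised the gripper clear.

**Last checks:**
- **Seating:** the collar top measured 44.6 mm, against 45 mm when fully seated.
- **Direction:** the wing was at about 82°, matching the plate's y axis within about 1°.
- **Centring:** the axis is within about 3 mm of the slot's centre.
- **Clearance:** the force reading was near zero, and the gripper was about 120 mm above the bolt.
- **Blue bolt:** it was still standing in the last picture. I never went near it, but I did not re-measure its position.

One check failed: the last automatic fit of the plate outline picked up other bright surfaces. I used the earlier plate fits, which agreed within about 2 mm.

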